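Shim the rocking tray

ROBOT

A 7-joint arm with a two-finger parallel gripper is mounted at the origin on the work surface. World frame = base frame: x ahead of the robot, y to its left, z up, the work surface at z = 0. Lengths are in m, angles in rad, forces in N, time in s.
With the tool pointing down it reaches from about 0.425 to 0.875 m from the base axis. Payload 4.7 kg.
Tool frame: the origin (TCP) lies on the centre line of the jaws, within the pads' length; the fingertips stand 8 mm ahead of it and the grasp point (between the pads) lies 11 mm behind it; z points along the fingers, y is the direction in which the jaws open and shut (so a half turn about z gives the same grasp; the last joint's range is limited). The gripper opens to 87 mm and grips with 3 to 60 N. Pads are 19 mm wide; open, the fingers measure 117 mm over their backs; the gripper's body (75 mm by 190 mm) begins 51 mm behind the grasp point.
Start: joints at [1.116, 0.321, -0.07, 1.45, 0.023, 1.371, -0.057], TCP at [0.294, -0.58, 0.231] pointing down, gripper open.
Joint ranges: [-2.86, 2.86], [-0.3, 2.09], [-1.38, 1.24], [0.06, 2.45], [-1.56, 4.7], [0.09, 2.05], [-2.69, 2.69]. Speed limits (rad/s): [2.57, 2.57, 3.14, 3.14, 3.14, 3.14, 3.14].

INTERFACE

Orientations are given as a rotation vector (axis times angle).
In Python, from bench import status, optics, order gives the robot as it stands.
- The arm moves only by the tool step_arm, never from a script. Its argument "rows" is a list of rows, each a list of 3 entries, a list of its own where there are three numbers: the turn, a rotation vector about the tool's x, y, z in degrees, then the shift along the tool's x, y, z in mm, then the finger opening in mm, from 0 to 87. A call has 1 to 12 rows; each row shifts and turns the pose as measured when the row begins, along the tool's axes as they then stand; what a row does not reach is not made up. A row lasts 1/12 s, in which the tool goes at most 41.7 mm and 7.16 degrees, less where a joint would pass 70% of its speed; a pose out of reach is approached as far as the arm can. A call is refused whole if a number of a shift passes 41.7 or a number of a turn 7.16, either way. A call with a gripper value outside its range is refused whole. The fingers move at their own pace and stop on an object; "grip_force" is the grip in N (left out, the last holds). Time passes only in rows, so rows that do not move let the fingers close. It gives the time, the measured TCP pose, the force and the opening at its end, in the units of the state.
- status.get_state(): the state, without advancing time (a new reading comes with each control period).
- optics.get_image(name): name is "scene" or "side" or "wrist"; returns a dict with "frame" (480x640x3 uint8, red, green, blue), "range_z" (480x640 float32, m along the optical axis (not along the pixel's ray), 0 where there is no reading), "K" (3x3 intrinsics, pixels), "R" (3x3) and "t" (3): a world point X has camera coordinates R X + t. Camera axes: x right, y down, z forward; pixel columns grow to the right and rows downward; lengths in m; the calibration is good to about 2 mm. A picture is of the moment at which its call begins.
- order.close_job(): hands the job in, once; it reports no verdict.
The state is a dict: "time": time; "joint_positions": joint angles; "qd": joint speeds; "joint_torque": joint torques, N m; "position": TCP position; "tool_rot": TCP orientation; "ft_force": force on the tool from outside, world axes, zero at the start; "torque": the same for the moment, N m; "grip_width": opening from 0.0 (shut) to 1.0 (fully open).
Only numpy, scipy, OpenCV 4.12 (cv2) and the standard library are available. Lean on these libraries where they do the work, as an engineer would, in place of code of your own. Each camera call takes 0.05 s, during which the arm holds its last target.

TASK

The rolling-ball tray rocks because one of its screw feet, the one with the orange knob, is too short. With the fingertips push the orange wedge along the bench, thin nose first, under that short foot until the foot stands on the wedge's white flat and the tray is level and no longer rocks. Only push the wedge, never lift it; do not touch the tray or shove it along, leave the jar, battery box and brass weight where they are, and finish with the hand clear.

Things in the scene. Friction and masses are not known exactly. Their poses are not given: they have to be found in the camera images.
- tray: Aluminium-framed tray, blue floor, about 0.95 kg, loose, on four 22 mm ball feet under corner lugs at (0,0), (270,0), (0,240), (270,240) mm in its x, y. Foot (0,0) is 8 mm short: the tray leans 2.6 deg onto it till shimmed. Origin: under that foot, in the plane of the other three. The wedge lies off its -y side: push roughly along tray +y (a slant of 25 deg is fine).
- short_foot (a point): Lowest point of the short foot, a black rubber ball under the lug with the orange knob (24 mm wide, its top 62 mm above the tray's origin, straight over the foot). On the bench at the start, 8 mm up when shimmed. Lugs reach 14 mm outside the foot centres, underside 44 mm above the bench.
- tray_centre (a point): Middle of the tray's blue floor, 50 mm above the plane of its feet. The frame's rim is 74 mm above that plane, the launcher on it 86 mm.
- wedge: Orange wedge, 0.12 kg, loose, flat on the bench, 128 x 60 mm. Origin: underside, below the middle of the white flat. x points to the thin nose: edge (1 mm) at x = +68 mm, ramp up to x = +20, flat 8 mm high from +20 to -22, then a heel block 26 mm high to its square back face at x = -60. Nudged sideways at the heel's end it turns about roughly x = +20; a few newtons push it under the foot.
- jar: Bystander: upright clear jar with green lid, 60 mm diameter, 70 mm tall; origin at the centre of its underside.
- battery_box: Bystander: white battery holder with two cells, 60 x 36 x 27 mm; origin at the centre of its underside.
- brass_weight: Bystander: brass weight with a small knob, 36 mm diameter, 54 mm tall; origin at the centre of its underside.
Things that resemble listed ones, but are neither listed nor needed, are in the scene too. Of the things like the wedge, leave any that is black, green or purple; of the rest the smaller one is meant.

How it is judged:
By the outcome, as a careful person would: the job done as asked, in the order asked, and still so for the second after the job is handed in, with the robot touching nothing.
It also fails if it takes over 51 s, if anything falls off the work surface, if the arm or the gripper's body presses on something with over 40 N, if the wrist force passes 120 N, or if a joint passes its speed limit or range.

## Working session

There is one attempt and no reset: what is moved stays moved. The work goes in short steps, Python scripts to look and compute and a tool call to move; the robot and the scene stay as the last step left them, time stands still between calls to the robot, and variables do not carry over. Pictures are saved under pics/ and viewed, and the job is handed in when it is done.

Besides the shell and the picture viewer there is one more tool, called after "Emit:" as name(argument=value, ...), one argument or row to a line, values as JSON. step_arm: Moves the arm, as the interface text tells. Its arguments: {"type":"object","properties":{"rows":{"type":"array"},"grip_force":{"type":"number"}},"required":["rows"]}

```bash
mkdir -p pics; ls; cat > h.py <<'E'
import numpy as np, cv2
from bench import status, optics, order
def grab(n,tag):
    d=optics.get_image(n); cv2.imwrite(f'pics/{tag}.png',d['frame'][:,:,::-1]); np.savez(f'{tag}.npz',**d); return d
def ray(d,u,v,z):
    K,R,t=map(np.array,(d['K'],d['R'],d['t'])); c=-R.T@t; r=R.T@np.linalg.inv(K)@np.array([u,v,1.]); return c+r*(z-c[2])/r[2]
def pt(d,u,v):
    z=d['range_z'][int(v),int(u)]; K,R,t=d['K'],d['R'],d['t']; return R.T@(np.linalg.inv(K)@np.array([u,v,1.])*z-t)
def proj(d,X):
    p=d['K']@(d['R']@np.array(X)+d['t']); return p[:2]/p[2]
E
python3 - <<'E'
from h import *
for n in('scene','side','wrist'):
    d=grab(n,n+'0'); print(n,-d['R'].T@d['t'])
print(status.get_state())
E
```

```text
pics
scene [1.28787467 0.15196433 0.91488144]
side [0.20704235 0.41269734 0.73600649]
wrist [ 0.36419795 -0.54330383  0.38360172]
{'time': 0.15, 'joint_positions': array([ 1.11609341,  0.32168573, -0.07010317,  1.45139409,  0.02262058,
        1.37076752, -0.05688424]), 'qd': array([-9.25131905e-05, -2.11493381e-03, -1.32916254e-03, -4.86979122e-03,
        2.73286322e-03,  4.23160254e-04, -1.27148358e-03]), 'joint_torque': array([-5.01496361e-04, -4.91795075e+01, -4.04756768e-01, -3.12876570e+01,
       -6.38884376e-02,  4.04658972e-02,  7.91980779e-05]), 'position': array([ 0.2934668 , -0.57953664,  0.2296918 ]), 'tool_rot': array([-3.05429542e+00, -7.29437694e-01,  6.84291902e-04]), 'ft_force': array([-0.27429098,  0.08783636,  0.12174291]), 'torque': array([ 0.04749257,  0.00398206, -0.01188645]), 'grip_width': 1.0033332211520405}
```

View pics/scene0.png

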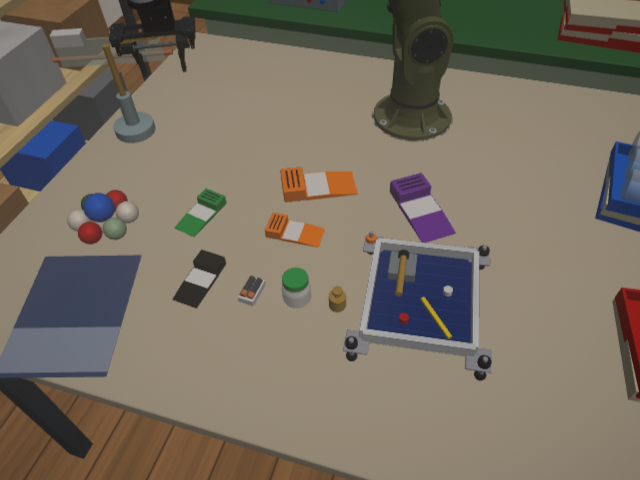

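View pics/side0.png

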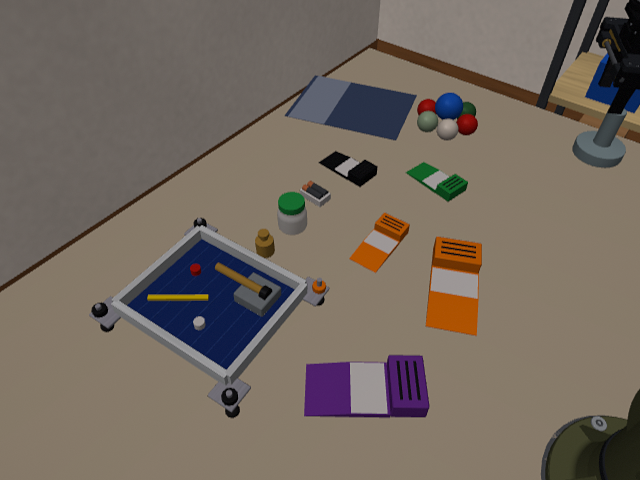

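View pics/wrist0.png

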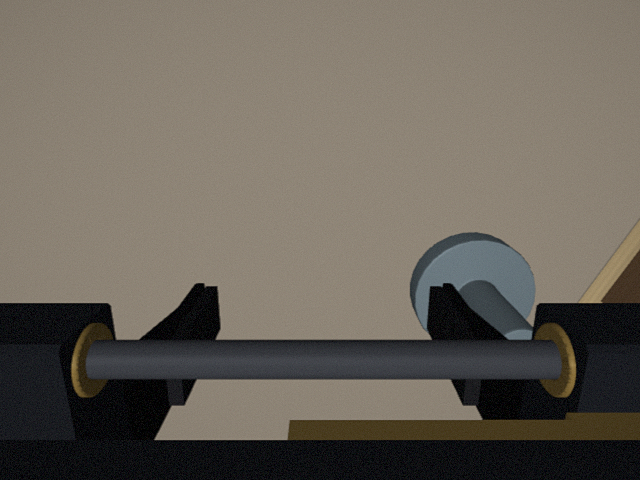

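The lookalikes in the scene view are large orange (318,184), small orange (295,230), purple (423,207), green (202,211) and black (200,278). By the description I want the smaller orange one at (295,230). Next I'll check it in a crop and measure.

```bash
cat > m.py <<'E'
from h import *
import sys
def masks(d):
    hsv=cv2.cvtColor(d['frame'],cv2.COLOR_RGB2HSV)
    return cv2.inRange(hsv,(5,190,110),(18,255,255))
def load(t): return dict(np.load(t+'.npz'))
E
python3 - <<'E'
from m import *
for n in('scene0','side0'):
    d=load(n); m=masks(d)
    k,l,s,c=cv2.connectedComponentsWithStats(m)
    for i in range(1,k):
        if s[i,4]>25: print(n,s[i],c[i].round(1),pt(d,*c[i]).round(3))
d=load('scene0');a=cv2.resize(d['frame'][195:265,250:400],None,fx=5,fy=5,interpolation=cv2.INTER_CUBIC)
d=load('side0');b=cv2.resize(d['frame'][205:310,290:420],None,fx=5,fy=5,interpolation=cv2.INTER_CUBIC)
cv2.imwrite('pics/ca.png',a[:,:,::-1]);cv2.imwrite('pics/cb.png',b[:,:,::-1])
E
```

```text
scene0 [281 168  25  24 345] [292.6 180.2] [ 0.386 -0.225  0.035]
scene0 [326 172  31  23 580] [340.6 182.8] [ 0.328 -0.118  0.002]
scene0 [265 213  22  20 183] [276.2 223.4] [ 0.528 -0.216  0.027]
scene0 [298 224  26  23 376] [310.8 235. ] [ 0.522 -0.135  0.005]
scene0 [367 235   9   6  28] [370.9 237.8] [0.534 0.01  0.053]
side0 [374 213  35  30 487] [390.3 226.9] [ 0.521 -0.209  0.026]
side0 [433 237  49  33 884] [457.5 251.8] [ 0.383 -0.223  0.037]
side0 [350 241  39  31 643] [368.9 256.4] [ 0.521 -0.137  0.003]
side0 [432 265  47  24 108] [458.  270.8] [ 0.368 -0.208  0.007]
side0 [313 281  13  12  90] [318.2 286.5] [0.53  0.01  0.053]
side0 [ 426  290   52   45 1805] [452.  312.6] [ 0.332 -0.119  0.004]
```

View pics/ca.png

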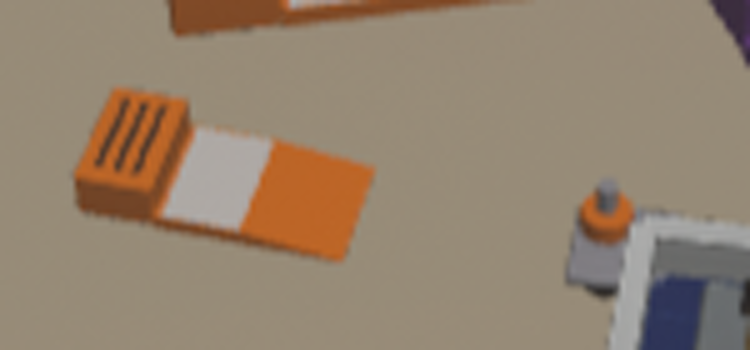

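View pics/cb.png

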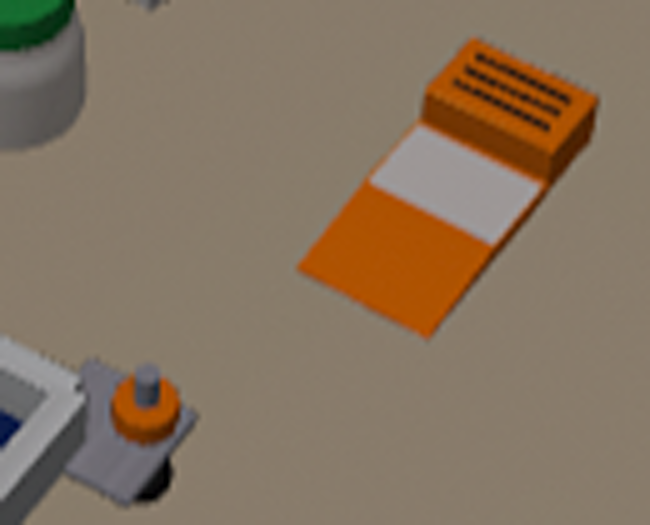

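```bash
cat > t1.py <<'E'
from m import *
A=load('scene0');B=load('side0')
a=lambda x,y:(x/5-.4+250,y/5-.4+195); b=lambda x,y:(x/5-.4+290,y/5-.4+205)
def tri(p,q):
    rows=[]
    for d,(u,v) in((A,p),(B,q)):
        P=d['K']@np.c_[d['R'],d['t']]; rows+= [u*P[2]-P[0],v*P[2]-P[1]]
    X=np.linalg.svd(np.array(rows))[2][-1]; return X[:3]/X[3]
S={'heel_a':((115,88),(598,98),.026),'heel_b':((189,102),(549,153),.026),'heel_c':((152,190),(425,94),.026),'heel_d':((76,176),(474,38),.026),
'nose1':((374,168),(429,338),.001),'nose2':((343,262),(299,268),.001),'ramp1':((273,141),(494,244),.008),'ramp2':((240,230),(370,181),.008)}
for n,(p,q,z) in S.items():
    print(n,ray(A,*a(*p),z).round(4),ray(B,*b(*q),z).round(4),tri(a(*p),b(*q)).round(4))
print('stem',tri(a(607,183),b(147,370)).round(4)); print('knob',tri(a(607,216),b(146,408)).round(4))
for p,q in(((484,250),(200,223)),((351,342),(100,309)),((484,362),(229,396))):
    pass
for p in((484,250),(351,342),(484,362)): print('sc',ray(A,*p,.065).round(3))
for p in((200,223),(100,309),(229,396)): print('si',ray(B,*p,.065).round(3))
E
python3 t1.py
python3 - <<'E'
from m import *
d=load('scene0');a=cv2.resize(d['frame'][225:385,340:500],None,fx=3.7,fy=3.7,interpolation=cv2.INTER_CUBIC)
cv2.imwrite('pics/cc.png',a[:,:,::-1])
d=load('side0');a=cv2.resize(d['frame'][205:425,85:335],None,fx=2.7,fy=2.7,interpolation=cv2.INTER_CUBIC)
cv2.imwrite('pics/cd.png',a[:,:,::-1])
E
```

```text
heel_a [ 0.4955 -0.2371  0.026 ] [ 0.4958 -0.2387  0.026 ] [ 0.4956 -0.2375  0.0265]
heel_b [ 0.4946 -0.2004  0.026 ] [ 0.4951 -0.2011  0.026 ] [ 0.4949 -0.2004  0.0265]
heel_c [ 0.5519 -0.1979  0.026 ] [ 0.5512 -0.1979  0.026 ] [ 0.5514 -0.1982  0.0255]
heel_d [ 0.5533 -0.2344  0.026 ] [ 0.5534 -0.2368  0.026 ] [ 0.5531 -0.2351  0.0265]
nose1 [ 0.4892 -0.1116  0.001 ] [ 0.49   -0.1133  0.001 ] [ 0.4897 -0.1119  0.0019]
nose2 [ 0.549  -0.1082  0.001 ] [ 0.5489 -0.111   0.001 ] [ 0.5487 -0.1091  0.0016]
ramp1 [ 0.4919 -0.1606  0.008 ] [ 0.4935 -0.1625  0.008 ] [ 0.4929 -0.1606  0.0096]
ramp2 [ 0.5492 -0.1575  0.008 ] [ 0.5501 -0.16    0.008 ] [ 0.5496 -0.1579  0.0092]
stem [0.5305 0.0075 0.0705]
knob [0.5307 0.0084 0.0497]
sc [0.513 0.248 0.065]
sc [0.803 0.037 0.065]
sc [0.776 0.274 0.065]
si [0.792 0.038 0.065]
si [0.774 0.272 0.065]
si [0.503 0.247 0.065]
```

View pics/cc.png

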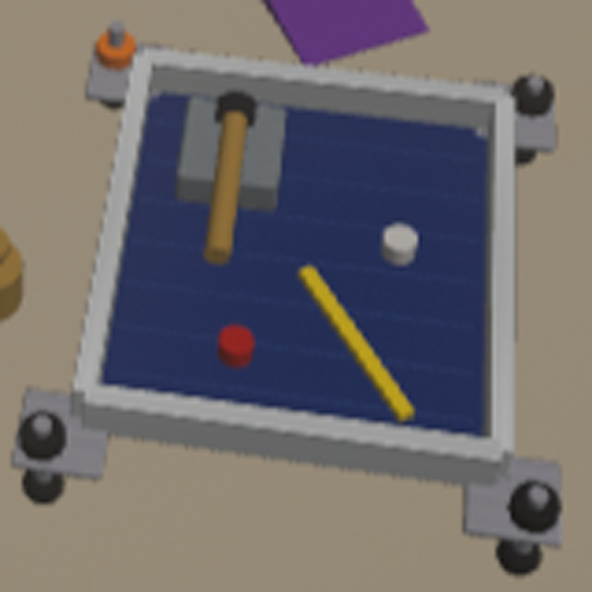

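View pics/cd.png

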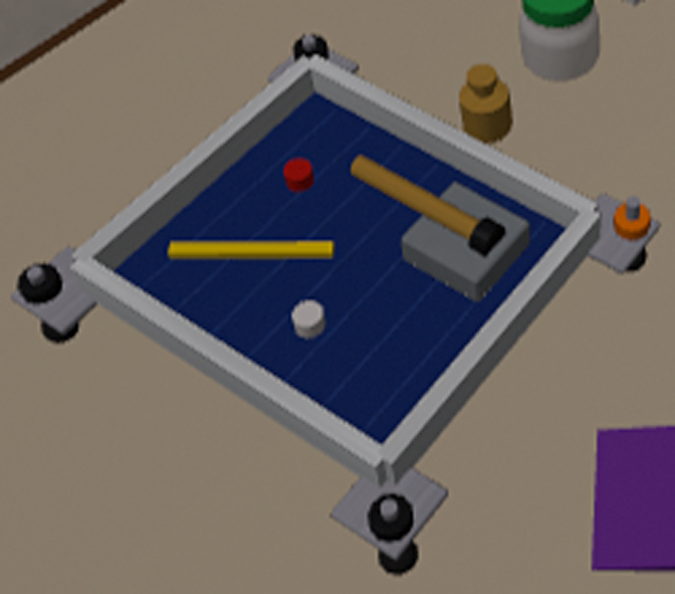

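Both crops confirm the small wedge: 128 x 60 mm, heel top at z≈26 mm. The wedge's heading is about 92.4° and its axis would miss the foot by about 18 mm. I'll swing it to about 86° with a two-finger flat push. Bystander positions first, then the approach.

```bash
python3 - <<'E'
from m import *
d=load('scene0')
for n,u,v,z in(('jar',296,278,.07),('brass',338,292,.054),('box',252,289,.02),('lamp',134,128,.02),('lamptop',110,50,.3)): print(n,ray(d,u,v,z).round(3),pt(d,u,v).round(3))
E
```

```text
jar [ 0.695 -0.107  0.07 ] [ 0.696 -0.107  0.07 ]
brass [ 0.694 -0.019  0.054] [ 0.692 -0.02   0.05 ]
box [ 0.713 -0.202  0.02 ] [ 0.719 -0.198  0.028]
lamp [ 0.287 -0.732  0.02 ] [ 0.302 -0.719  0.033]
lamptop [ 0.353 -0.662  0.3  ] [ 0.275 -0.731  0.248]
```

Emit:
step_arm(
  rows=[
    [[0, 0, 0], [29, -14, 0], 20],
    [[0, 0, 0], [29, -14, 0], 20],
    [[0, 0, 0], [29, -14, 0], 20],
    [[0, 0, 0], [29, -14, 0], 20],
    [[0, 0, 0], [29, -14, 0], 20],
    [[0, 0, 0], [29, -14, 0], 20],
    [[0, 0, 0], [29, -14, 0], 20],
    [[0, 0, 0], [29, -14, 0], 20],
    [[0, 0, 0], [29, -14, 0], 20],
    [[0, 0, 0], [29, -14, 0], 20],
    [[0, 0, 0], [29, -14, 0], 20],
    [[0, 0, 0], [0, 0, 0], 20],
  ],
)

```text
time: 1.15
position: [0.5132, -0.2873, 0.2231]
tool_rot: [-3.052, -0.713, 0.01]
ft_force: [1.2, 0.8, 1.1]
grip_width: 0.245
```

Emit:
step_arm(
  rows=[
    [[0, 0, -7], [0, 0, 0], 20],
    [[0, 0, -7], [0, 0, 0], 20],
    [[0, 0, -7], [0, 0, 0], 20],
    [[0, 0, -7], [0, 0, 0], 20],
    [[0, 0, -7], [0, 0, 0], 20],
    [[0, 0, -7], [0, 0, 0], 20],
    [[0, 0, -7], [0, 0, 0], 20],
    [[0, 0, -7], [0, 0, 0], 20],
    [[0, 0, 0], [0, 0, 0], 20],
  ],
)

```text
time: 1.9
position: [0.5137, -0.2821, 0.2198]
tool_rot: [-2.332, -2.081, 0.005]
ft_force: [0.3, -0.3, -0.7]
grip_width: 0.224
```

Emit:
step_arm(
  rows=[
    [[0, 0, -3], [0, 0, 30], 20],
    [[0, 0, 0], [0, 0, 35], 20],
    [[0, 0, 0], [0, 0, 35], 20],
    [[0, 0, 0], [0, 0, 35], 20],
    [[0, 0, 0], [0, 0, 35], 20],
    [[0, 0, 0], [0, 0, 20], 20],
    [[0, 0, 0], [0, 0, 0], 20],
  ],
)

```text
time: 2.48
position: [0.513, -0.2833, 0.0253]
tool_rot: [-2.309, -2.119, 0.002]
ft_force: [-1.0, 1.0, -1.0]
grip_width: 0.227
```

```bash
python3 - <<'E'
from h import *
grab('side','side1');grab('scene','scene1');
print(status.get_state()['position'],status.get_state()['tool_rot'])
E
```

```text
[ 0.51547163 -0.2844761   0.02922552] [-2.31113737e+00 -2.12427801e+00 -8.72403122e-05]
```

View pics/side1.png

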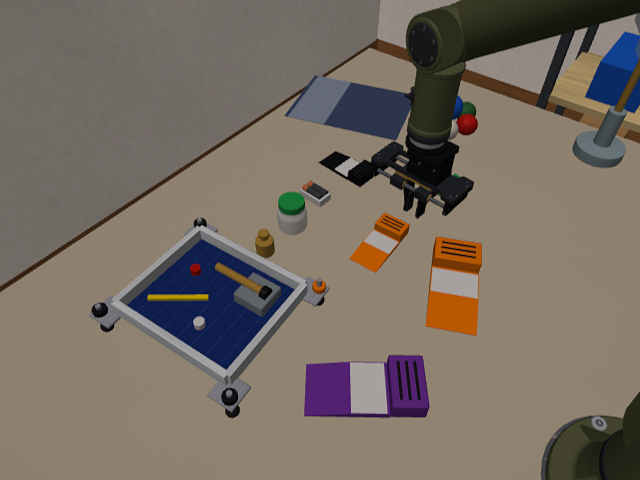

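View pics/scene1.png

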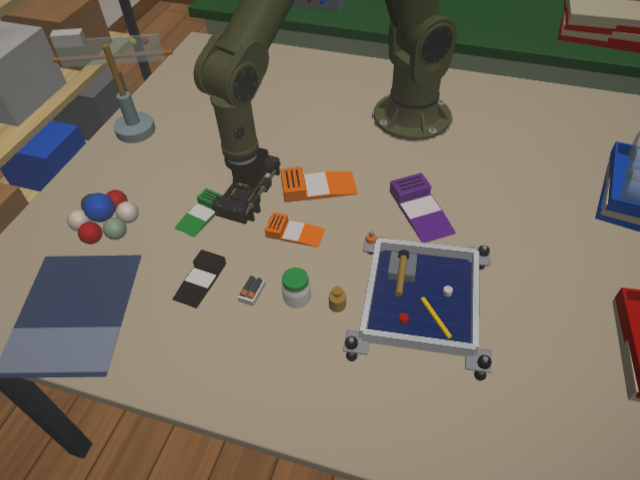

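Emit:
step_arm(
  rows=[
    [[0, 0, -1], [0, 0, 8], 20],
    [[0, 0, 0], [10, 0, 2], 20],
    [[0, 0, 0], [10, 0, 0], 20],
    [[0, 0, 0], [6, 0, 0], 20],
    [[0, 0, 0], [6, 0, 0], 20],
    [[0, 0, 0], [6, 0, 0], 20],
    [[0, 0, 0], [6, 0, 0], 20],
    [[0, 0, 0], [6, 0, 0], 20],
    [[0, 0, 0], [6, 0, 0], 20],
    [[0, 0, 0], [6, 0, 0], 20],
    [[0, 0, 0], [0, 0, 0], 20],
  ],
)

```text
time: 3.5
position: [0.527, -0.2181, 0.0283]
tool_rot: [2.284, 2.136, 0.007]
ft_force: [0.0, -0.2, 0.4]
grip_width: 0.23
```

```bash
python3 - <<'E'
from m import *
d=grab('side','side2');e=grab('scene','scene2')
print(status.get_state()['position'],status.get_state()['tool_rot'])
a=d['frame'][195:315,300:430];b=e['frame'][190:260,230:390]
cv2.imwrite('pics/cs2.png',cv2.resize(a,None,fx=5,fy=5,interpolation=cv2.INTER_CUBIC)[:,:,::-1])
cv2.imwrite('pics/cc2.png',cv2.resize(b,None,fx=5,fy=5,interpolation=cv2.INTER_CUBIC)[:,:,::-1])
E
```

```text
[ 0.5267838  -0.21957242  0.02830767] [2.28517436 2.13475146 0.00673753]
```

View pics/cs2.png

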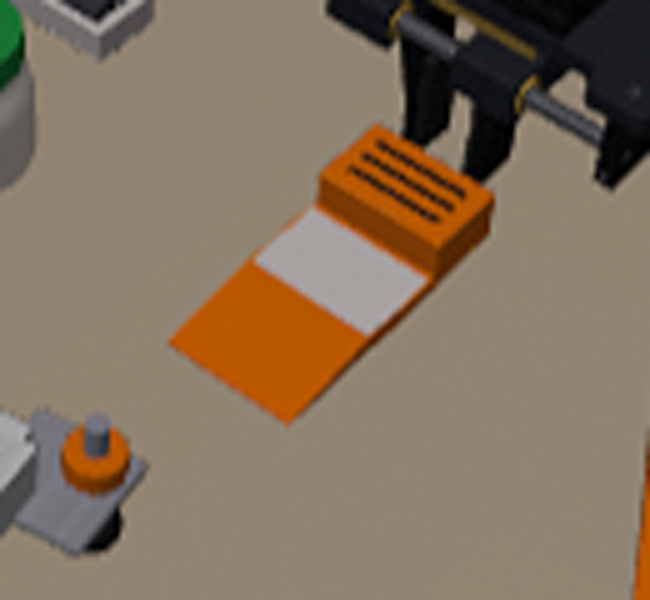

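View pics/cc2.png

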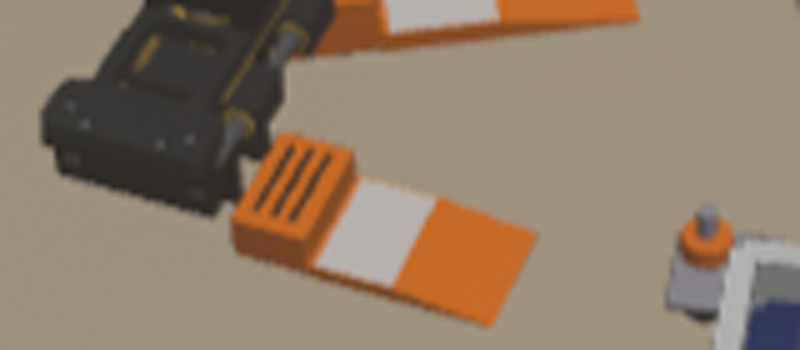

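```bash
cat > w.py <<'E'
from m import *
def pose(d,off,h,n,s=5):
    # h: 4 heel-top pts  [backL?]. back pair, front pair ; n nose pair, crop px
    f=lambda p,z: ray(d,(p[0]+.5)/s-.5+off[0],(p[1]+.5)/s-.5+off[1],z)[:2]
    H=[f(p,.026) for p in h]; N=[f(p,.001) for p in n]
    back=(H[0]+H[1])/2; nose=(N[0]+N[1])/2
    ax=nose-back; L=np.linalg.norm(ax); ax/=L; O=nose-.068*ax
    F=np.array([.532,.010]); r=F-O
    print('len',L.round(4),'w',np.linalg.norm(H[0]-H[1]).round(4),np.linalg.norm(N[0]-N[1]).round(4),'head',np.degrees(np.arctan2(ax[1],ax[0])).round(2),'O',O.round(4),'back',back.round(4),'foot in wedge x,y(left+)',(r@ax).round(4),(ax[0]*r[1]-ax[1]*r[0]).round(4))
E
python3 - <<'E'
from w import *
pose(load('side0'),(290,205),((598,98),(474,38)),((429,338),(299,268)))
pose(load('scene0'),(250,195),((115,88),(76,176)),((374,168),(343,262)))
pose(load('side2'),(300,195),((495,200),(379,124)),((290,424),(170,343)))
pose(load('scene2'),(230,190),((280,133),(233,223)),((538,234),(492,326)))
E
```

```text
len 0.1257 w 0.0576 0.059 head 92.34 O [ 0.5222 -0.1801] back [ 0.5246 -0.2377] foot in wedge x,y(left+) 0.1896 -0.0175
len 0.126 w 0.0578 0.0598 head 92.43 O [ 0.522  -0.1779] back [ 0.5244 -0.2358] foot in wedge x,y(left+) 0.1873 -0.018
len 0.1249 w 0.0594 0.059 head 85.78 O [ 0.5309 -0.1481] back [ 0.5267 -0.2049] foot in wedge x,y(left+) 0.1578 0.0106
len 0.1262 w 0.0594 0.0593 head 87.17 O [ 0.5321 -0.1456] back [ 0.5292 -0.2038] foot in wedge x,y(left+) 0.1554 0.0077
```

The wedge swung to about 86.5° but picked up about +10 mm in x, so the foot is now about 9 mm to its left. I'll square the hand to about 90.5°, lower it a little and push on.

Emit:
step_arm(
  rows=[
    [[0, 0, -2.5], [-8, 0, 0], 20],
    [[0, 0, -2.5], [0, 0, 6], 20],
    [[0, 0, 0], [0, 0, 4], 20],
    [[0, 0, 0], [0, 0, 0], 20],
  ],
)

```text
time: 3.93
position: [0.5265, -0.2294, 0.0181]
tool_rot: [2.188, 2.232, 0.005]
ft_force: [-0.4, 0.0, 0.6]
grip_width: 0.227
```

Emit:
step_arm(
  rows=[
    [[0, 0, 0], [7, 0, 0], 20],
    [[0, 0, 0], [7, 0, 0], 20],
    [[0, 0, 0], [6, 0, 0], 20],
    [[0, 0, 0], [6, 0, 0], 20],
    [[0, 0, 0], [0, 0, 0], 20],
  ],
)

```text
time: 4.35
position: [0.5258, -0.2011, 0.0179]
tool_rot: [2.193, 2.228, 0.005]
ft_force: [0.1, 0.5, 0.2]
grip_width: 0.23
```

```bash
python3 - <<'E'
from m import *
d=grab('side','side3');e=grab('scene','scene3')
print(status.get_state()['position'],status.get_state()['tool_rot'])
a=d['frame'][195:315,300:430];b=e['frame'][190:260,230:390]
cv2.imwrite('pics/cs3.png',cv2.resize(a,None,fx=5,fy=5,interpolation=cv2.INTER_CUBIC)[:,:,::-1])
cv2.imwrite('pics/cc3.png',cv2.resize(b,None,fx=5,fy=5,interpolation=cv2.INTER_CUBIC)[:,:,::-1])
E
```

```text
[ 0.52576914 -0.20248559  0.01797121] [2.19367912 2.22672022 0.00474534]
```

View pics/cs3.png

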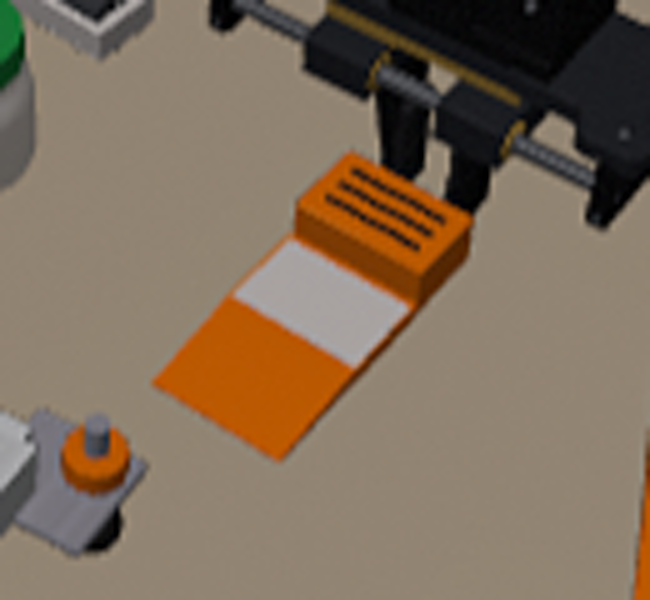

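View pics/cc3.png

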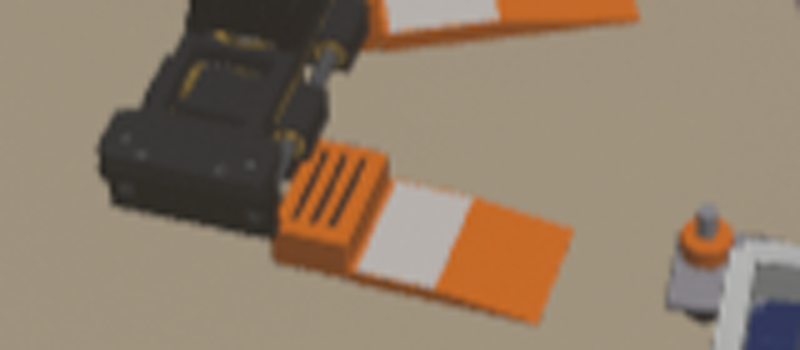

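```bash
python3 - <<'E'
from w import *
pose(load('side3'),(300,195),((471,224),(352,150)),((280,462),(152,384)))
pose(load('scene3'),(230,190),((320,141),(276,235)),((574,230),(540,325)))
E
```

```text
len 0.1254 w 0.059 0.0594 head 89.22 O [ 0.5279 -0.1298] back [ 0.5271 -0.1872] foot in wedge x,y(left+) 0.1399 -0.0022
len 0.1236 w 0.0611 0.0596 head 90.55 O [ 0.5293 -0.1277] back [ 0.5298 -0.1832] foot in wedge x,y(left+) 0.1376 -0.004
```

Emit:
step_arm(
  rows=[
    [[0, 0, 1.3], [6, 0.3, 0], 20],
    [[0, 0, 0], [7, 0.3, 0], 20],
    [[0, 0, 0], [7, 0.3, 0], 20],
    [[0, 0, 0], [7, 0.3, 0], 20],
    [[0, 0, 0], [7, 0.3, 0], 20],
    [[0, 0, 0], [7, 0.3, 0], 20],
    [[0, 0, 0], [7, 0.3, 0], 20],
    [[0, 0, 0], [0, 0, 0], 20],
  ],
)

```text
time: 5.12
position: [0.5286, -0.152, 0.0181]
tool_rot: [2.218, 2.2, 0.004]
ft_force: [-0.6, 0.8, 0.5]
grip_width: 0.23
```

```bash
python3 - <<'E'
from m import *
d=grab('side','side4');e=grab('scene','scene4')
print(status.get_state()['position'],status.get_state()['tool_rot'])
a=d['frame'][195:315,290:420];b=e['frame'][190:260,240:400]
cv2.imwrite('pics/cs4.png',cv2.resize(a,None,fx=5,fy=5,interpolation=cv2.INTER_CUBIC)[:,:,::-1])
cv2.imwrite('pics/cc4.png',cv2.resize(b,None,fx=5,fy=5,interpolation=cv2.INTER_CUBIC)[:,:,::-1])
E
```

```text
[ 0.52851952 -0.15356506  0.01811822] [2.21849644 2.19814258 0.00292832]
```

View pics/cs4.png

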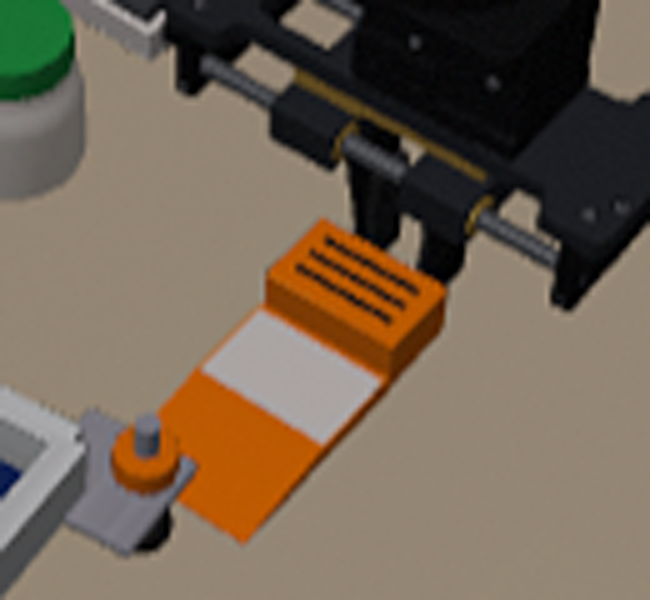

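View pics/cc4.png

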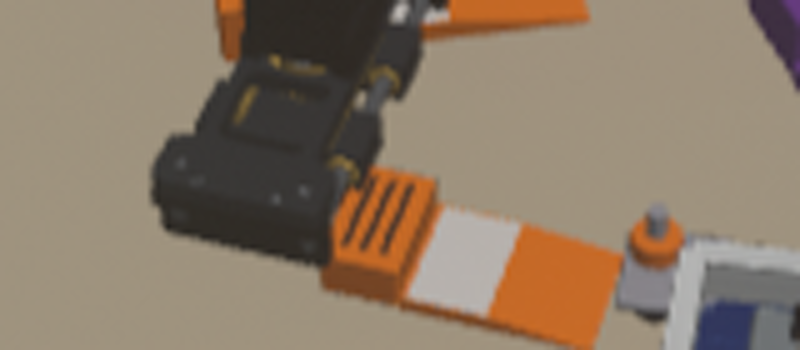

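```bash
cat >> w.py <<'E'
def pose2(d,off,h,rp,s=5,F=(.532,.010),z=.008):
    f=lambda p,z: ray(d,(p[0]+.5)/s-.5+off[0],(p[1]+.5)/s-.5+off[1],z)[:2]
    H=[f(p,.026) for p in h]; N=[f(p,z) for p in rp]
    back=sum(H)/2; n=sum(N)/2; ax=n-back; L=np.linalg.norm(ax); ax/=L; O=n-.020*ax; r=np.array(F)-O
    print('len80',L.round(4),'head',np.degrees(np.arctan2(ax[1],ax[0])).round(2),'O',O.round(4),'foot',(r@ax).round(4),(ax[0]*r[1]-ax[1]*r[0]).round(4))
E
python3 - <<'E'
from w import *
pose2(load('side4'),(290,195),((445,287),(324,216)),((325,445),(201,370)))
pose2(load('scene4'),(240,190),((373,165),(326,263)),((523,225),(488,317)))
E
```

```text
len80 0.0781 head 90.41 O [ 0.5311 -0.0825] foot 0.0925 -0.0016
len80 0.0735 head 91.1 O [ 0.5313 -0.0798] foot 0.0897 -0.0024
```

Emit:
step_arm(
  rows=[
    [[0, 0, 0], [6, 0, 0], 20],
    [[0, 0, 0], [6, 0, 0], 20],
    [[0, 0, 0], [6, 0, 0], 20],
    [[0, 0, 0], [6, 0, 0], 20],
    [[0, 0, 0], [6, 0, 0], 20],
    [[0, 0, 0], [6, 0, 0], 20],
    [[0, 0, 0], [6, 0, 0], 20],
    [[0, 0, 0], [6, 0, 0], 20],
    [[0, 0, 0], [6, 0, 0], 20],
  ],
)

```text
time: 5.97
position: [0.5293, -0.1019, 0.0181]
tool_rot: [2.222, 2.187, -0.003]
ft_force: [-0.4, -3.6, 0.4]
grip_width: 0.23
```

```bash
python3 - <<'E'
from m import *
d=grab('side','side5');e=grab('scene','scene5')
print(status.get_state()['position'],status.get_state()['tool_rot'],status.get_state()['ft_force'])
a=d['frame'][195:315,270:400];b=e['frame'][190:270,260:400]
cv2.imwrite('pics/cs5.png',cv2.resize(a,None,fx=5,fy=5,interpolation=cv2.INTER_CUBIC)[:,:,::-1])
cv2.imwrite('pics/cc5.png',cv2.resize(b,None,fx=5,fy=5,interpolation=cv2.INTER_CUBIC)[:,:,::-1])
E
```

```text
[ 0.52933326 -0.10014995  0.01797643] [ 2.22012509e+00  2.19003150e+00 -1.62160217e-03] [ 0.4569847  -0.52781272 -0.01049447]
```

View pics/cs5.png

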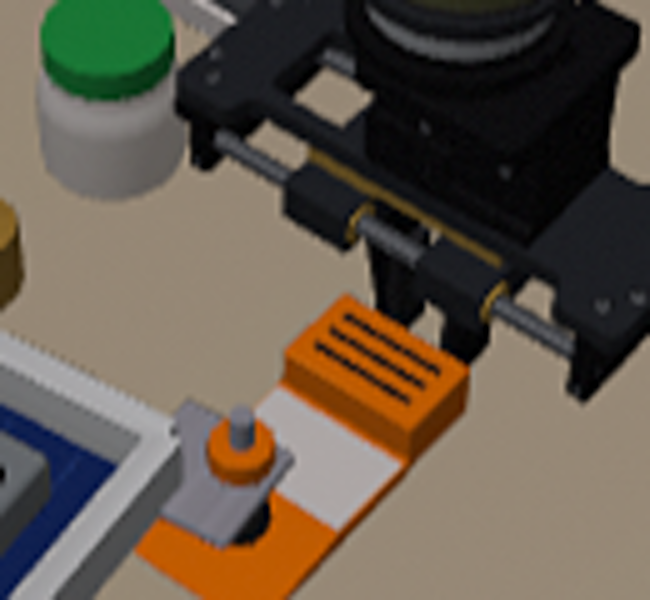

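View pics/cc5.png

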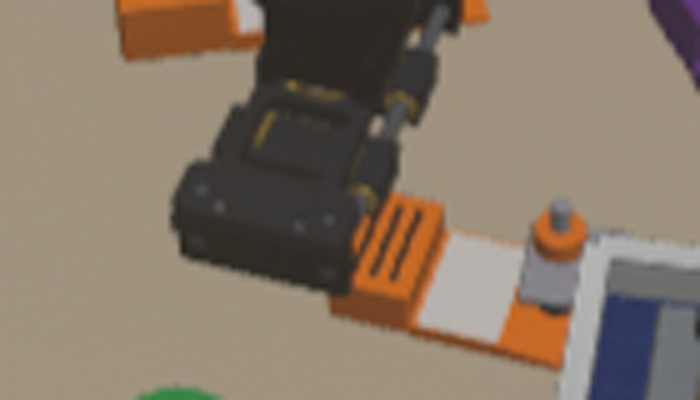

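The foot is on the ramp and roughly centred across it, and there's no sign of the tray moving. I'll push about 34 mm more, then check.

Emit:
step_arm(
  rows=[
    [[0, 0, 0], [6, 0, 0], 20],
    [[0, 0, 0], [6, 0, 0], 20],
    [[0, 0, 0], [6, 0, 0], 20],
    [[0, 0, 0], [6, 0, 0], 20],
    [[0, 0, 0], [5, 0, 0], 20],
    [[0, 0, 0], [4, 0, 0], 20],
    [[0, 0, 0], [0, 0, 0], 20],
  ],
)

```text
time: 6.65
position: [0.5302, -0.0663, 0.0179]
tool_rot: [2.22, 2.187, -0.004]
ft_force: [0.7, -2.1, 1.1]
grip_width: 0.225
```

```bash
python3 - <<'E'
from m import *
d=grab('side','side6');e=grab('scene','scene6')
print(status.get_state()['position'],status.get_state()['tool_rot'],status.get_state()['ft_force'])
a=d['frame'][195:315,270:400];b=e['frame'][190:270,260:400]
cv2.imwrite('pics/cs6.png',cv2.resize(a,None,fx=5,fy=5,interpolation=cv2.INTER_CUBIC)[:,:,::-1])
cv2.imwrite('pics/cc6.png',cv2.resize(b,None,fx=5,fy=5,interpolation=cv2.INTER_CUBIC)[:,:,::-1])
E
```

```text
[ 0.53012476 -0.06628644  0.0178414 ] [ 2.22048976  2.18655688 -0.00372135] [-0.35573755 -0.91518701  0.60325327]
```

View pics/cs6.png

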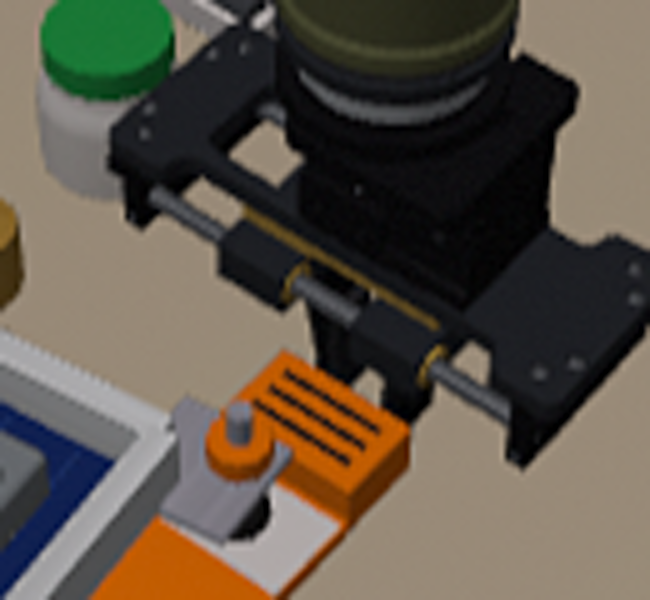

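View pics/cc6.png

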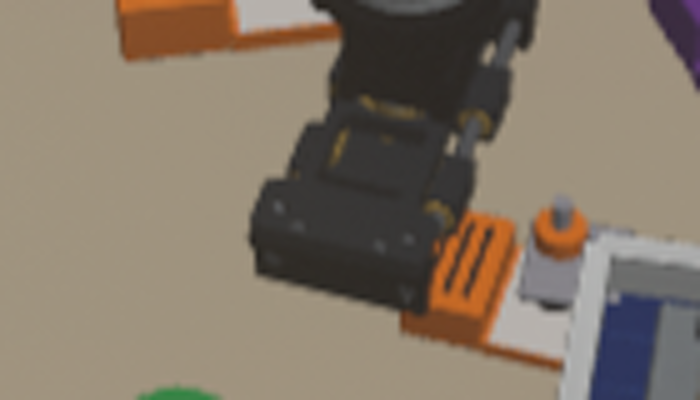

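```bash
python3 - <<'E'
from w import *
import t1
A=load('scene6');B=load('side6'); t1.A,t1.B=A,B
F=t1.tri((561.5/5-.4+260,236/5-.4+190),(239.5/5-.4+270,447/5-.4+195)); print('knob',F)
S=t1.tri((562/5-.4+260,202/5-.4+190),(239/5-.4+270,409/5-.4+195)); print('stem',S)
pose2(B,(270,195),((410,432),(285,350)),((285,592),(160,520)),F=F[:2])
pose2(B,(270,195),((410,432),(285,350)),((285,592),(160,520)),F=S[:2])
E
```

```text
heel_a [ 0.4955 -0.2371  0.026 ] [ 0.4958 -0.2387  0.026 ] [ 0.4956 -0.2375  0.0265]
heel_b [ 0.4946 -0.2004  0.026 ] [ 0.4951 -0.2011  0.026 ] [ 0.4949 -0.2004  0.0265]
heel_c [ 0.5519 -0.1979  0.026 ] [ 0.5512 -0.1979  0.026 ] [ 0.5514 -0.1982  0.0255]
heel_d [ 0.5533 -0.2344  0.026 ] [ 0.5534 -0.2368  0.026 ] [ 0.5531 -0.2351  0.0265]
nose1 [ 0.4892 -0.1116  0.001 ] [ 0.49   -0.1133  0.001 ] [ 0.4897 -0.1119  0.0019]
nose2 [ 0.549  -0.1082  0.001 ] [ 0.5489 -0.111   0.001 ] [ 0.5487 -0.1091  0.0016]
ramp1 [ 0.4919 -0.1606  0.008 ] [ 0.4935 -0.1625  0.008 ] [ 0.4929 -0.1606  0.0096]
ramp2 [ 0.5492 -0.1575  0.008 ] [ 0.5501 -0.16    0.008 ] [ 0.5496 -0.1579  0.0092]
stem [0.5305 0.0075 0.0705]
knob [0.5307 0.0084 0.0497]
sc [0.513 0.248 0.065]
sc [0.803 0.037 0.065]
sc [0.776 0.274 0.065]
si [0.792 0.038 0.065]
si [0.774 0.272 0.065]
si [0.503 0.247 0.065]
knob [0.5324588  0.01019743 0.0559006 ]
stem [0.53231798 0.00975509 0.07712968]
len80 0.0752 head 91.3 O [0.5307 0.0018] foot 0.0083 -0.0019
len80 0.0752 head 91.3 O [0.5307 0.0018] foot 0.0079 -0.0018
```

The foot is on the flat, about 6 mm ahead of its middle. I'll push 6 mm more, then back off and lift clear.

Emit:
step_arm(
  rows=[
    [[0, 0, 0], [3, 0, 0], 20],
    [[0, 0, 0], [3, 0, 0], 20],
    [[0, 0, 0], [0, 0, 0], 20],
    [[0, 0, 0], [-8, 0, 0], 20],
    [[0, 0, 0], [-15, 0, 0], 20],
    [[0, 0, 0], [-20, 0, 0], 20],
    [[0, 0, 0], [-25, 0, 0], 20],
    [[0, 0, 0], [-30, 0, -10], 20],
    [[0, 0, 0], [-30, 0, -30], 20],
    [[0, 0, 0], [-30, 0, -30], 20],
    [[0, 0, 0], [-20, 0, -30], 20],
    [[0, 0, 0], [0, 0, 0], 20],
  ],
)

```text
time: 7.75
position: [0.5234, -0.2339, 0.1174]
tool_rot: [2.222, 2.213, 0.009]
ft_force: [1.4, -0.7, 0.1]
grip_width: 0.226
```

```bash
python3 - <<'E'
from m import *
d=grab('side','side7');e=grab('scene','scene7')
print(status.get_state()['position'],status.get_state()['ft_force'])
a=d['frame'][215:335,270:400];b=e['frame'][190:270,270:410]
cv2.imwrite('pics/cs7.png',cv2.resize(a,None,fx=5,fy=5,interpolation=cv2.INTER_CUBIC)[:,:,::-1])
cv2.imwrite('pics/cc7.png',cv2.resize(b,None,fx=5,fy=5,interpolation=cv2.INTER_CUBIC)[:,:,::-1])
# tray floor plane fit from depth, blue mask; and before
for n in('side0','scene0','side7','scene7'):
    D=load(n);h=cv2.cvtColor(D['frame'],cv2.COLOR_RGB2HSV);m=cv2.inRange(h,(110,180,40),(128,255,140))
    k,l,s,c=cv2.connectedComponentsWithStats(m)
    P=[]
    K,R,t=D['K'],D['R'],D['t']
    v,u=np.nonzero(m&(D['range_z']>0)); z=D['range_z'][v,u].astype(float)
    X=(np.linalg.inv(K)@np.c_[u,v,np.ones(len(u))].T*z-t[:,None]).T@R
    q=(X[:,0]>.45)&(X[:,0]<.85)&(X[:,1]>0)&(X[:,1]<.3)&(X[:,2]<.07)&(X[:,2]>.03);X=X[q]
    for _ in range(4):
        p=np.linalg.lstsq(np.c_[X[:,:2],np.ones(len(X))],X[:,2],rcond=None)[0]; r=X[:,2]-np.c_[X[:,:2],np.ones(len(X))]@p; X=X[abs(r)<2*r.std()+1e-4]
    print(n,len(X),'tilt deg dx,dy',np.degrees(p[:2]).round(2),X.mean(0).round(4))
E
```

```text
[ 0.52106204 -0.22863565  0.11254323] [-0.06179988  0.62865917 -0.55621494]
side0 7868 tilt deg dx,dy [1.42 2.03] [0.6573 0.1507 0.0489]
scene0 0 tilt deg dx,dy [0. 0.] [nan nan nan]
side7 7756 tilt deg dx,dy [-0.03  0.04] [0.6583 0.1529 0.0485]
scene7 0 tilt deg dx,dy [0. 0.] [nan nan nan]
  ret = _var(a, axis=axis, dtype=dtype, out=out, ddof=ddof,
  arrmean = um.true_divide(arrmean, div, out=arrmean,
  ret = ret.dtype.type(ret / rcount)
<stdin>:18: RuntimeWarning: Mean of empty slice.
  ret = um.true_divide(
```

View pics/cs7.png

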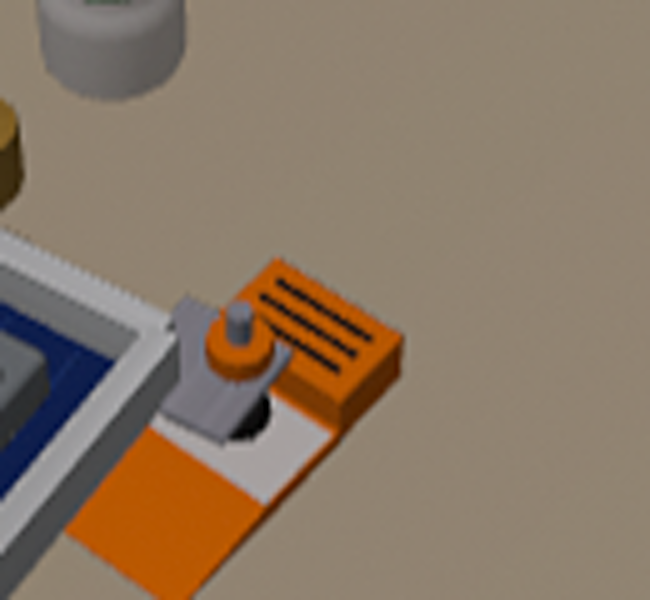

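View pics/cc7.png

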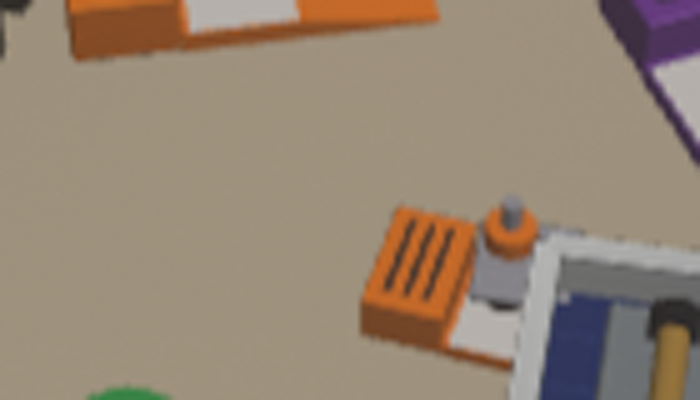

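View pics/side7.png

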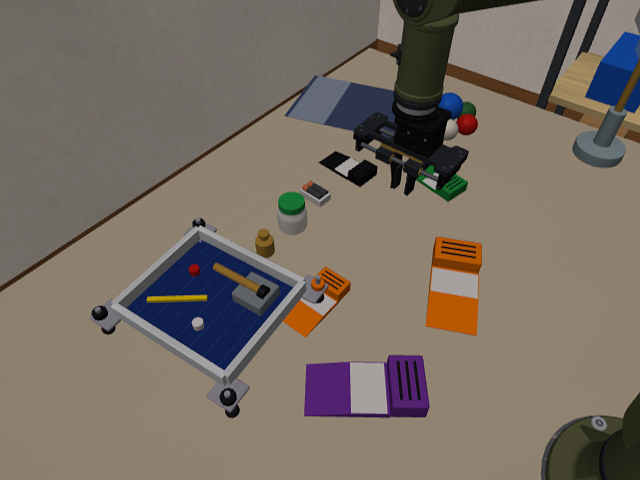

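```bash
python3 - <<'E' | tail -5
from w import *
import t1
A=load('scene7');B=load('side7'); t1.A,t1.B=A,B
F=t1.tri((511.5/5-.4+270,232/5-.4+190),(239/5-.4+270,348/5-.4+215)); print('knob',F)
pose2(B,(270,215),((404,337),(279,257)),((265,507),(145,427)),F=F[:2])
fa=lambda p,z: ray(A,p[0]/5-.4+270,p[1]/5-.4+190,z)[:2]
print('scene back mid',(fa((398,205),.026)+fa((363,303),.026))/2, 'front',(fa((476,222),.026)+fa((443,320),.026))/2)
fb=lambda p,z: ray(B,p[0]/5-.4+270,p[1]/5-.4+215,z)[:2]
print('side ramp edge R,nose R',fb((265,507),.008),fb((175,600),.001))
E
```

```text
si [0.503 0.247 0.065]
knob [0.5316748  0.01049458 0.05710253]
len80 0.079 head 89.84 O [0.5322 0.0093] foot 0.0012 0.0005
scene back mid [ 0.53307282 -0.04753971] front [ 0.53312847 -0.01096575]
side ramp edge R,nose R [0.50497193 0.02935696] [0.50876216 0.0742402 ]
```

```bash
python3 - <<'E'
from m import *
d=load('scene0');e=load('scene7')
for n,u,v,w in(('jar',296,286,22),('brass',338,299,13),('box',252,290,15)):
    print(n,np.abs(d['frame'][v-w:v+w,u-w:u+w].astype(int)-e['frame'][v-w:v+w,u-w:u+w]).mean())
print(order.close_job())
E
```

```text
jar 5.43956611570248
brass 5.133136094674557
box 5.352962962962963
the job is handed in; nothing more can be done
None
```

The short foot now stands on the white flat of the small orange wedge, the tray is level, and the job is handed in. I pushed the wedge nose first from behind its heel with two fingertips, correcting its heading on the way, and never gripped or lifted it.

**Last checks, after the hand backed off about 17 cm and rose to about 11 cm:**
- **Foot on the flat:** it sits about 1 mm from the middle of the flat both along and across the wedge. The knob is about 7 mm higher than at the start, against an expected 8 mm.
- **Tray level:** the tilt of the floor, from the side camera's depth, went from about 2.5° to about 0.05°. I did not test rocking directly.
- **Tray not shoved:** the knob shifted by about 2 mm, roughly what levelling alone would give.
- **Bystanders:** the jar, battery box and brass weight show no displacement in the before and after pictures.
- **Limits:** the largest horizontal force I read was 3.6 N, and the run took about 8 s.

**What failed or disagreed:**
- The first push carried the wedge about 10 mm too far in x, which I corrected well before the foot.
- The depth-based tilt check from the scene camera found no usable pixels, so the level result rests on the side camera alone.
- Single-view wedge lengths were up to about 6 mm short where the gripper hid a corner.

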